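# Set a hand coffee mill from burr contact and try the crank

### The arm

A 6-joint arm with a two-finger parallel gripper is mounted at the origin on a cart in front of the work surface, level with it; the furniture and walls round the work are solid. World frame = base frame: x ahead of the robot, y to its left, z up, the work surface at z = 0. Lengths are in m, angles in rad, forces in N, time in s.
With the tool pointing down it reaches from about 0.3 to 0.85 m from the base axis. Payload 5.4 kg.
Tool frame: the origin (TCP) lies on the centre line of the jaws, within the pads' length; the fingertips stand 8 mm ahead of it and the grasp point (between the pads) lies 11 mm behind it; z points along the fingers, y is the line along which they close (so a half turn about z gives the same grasp; the last joint's range is limited). The gripper opens to 85 mm and grips with 20 to 120 N. Pads are 22 mm wide; open, the fingers measure 114 mm over their backs; the gripper's body (76 mm by 85 mm) begins 54 mm behind the grasp point. The pads swing forward as they close: fully open they stand 13 mm farther back than shut.
Start: joints at [0.946, 0.158, 1.597, -0, 1.386, -0.21], TCP at [0.232, 0.526, 0.239] pointing down, gripper open.
Joint ranges: [-2.91, 2.91], [-0.94, 2.29], [0.18, 2.7], [-1.29, 4.43], [0.17, 2.64], [-3, 3]. Speed limits (rad/s): [2.57, 2.57, 3.14, 3.14, 3.14, 3.14].

### API

Orientations are given as a unit quaternion [x, y, z, w].
In Python, from rig import status, camera, camera_model, ticket gives the robot as it stands.
- The arm moves only by the tool play_rows, never from a script. Its argument "series" is text: rows parted by semicolons, each of 7 numbers parted by spaces: the turn, a rotation vector about the tool's x, y, z in rad, then the shift along the tool's x, y, z in m, then the closure in counts, from 0 (fully open) to 255 (shut). A call has 1 to 5 rows; each row shifts and turns the commanded pose from where the row before left it, along the tool's axes as they then stand; what a row does not reach is not made up. A row lasts 1/8 s, in which the tool goes at most 62.5 mm and 10.7 degrees, less where a joint would pass 70% of its speed; a pose out of reach is approached as far as the arm can. A call with a gripper value outside its range is refused whole. The fingers move at their own pace and stop on an object; the grip force is fixed at half the most. Time passes only in rows, so rows that do not move let the fingers close. It gives the time, the measured TCP pose, the force, the opening and the grip force at its end, in the units of the state.
- status.state(): the state, without advancing time (a new reading comes with each control period).
- camera(name): name is "scene" or "top" or "wrist"; returns (picture, depth): 400x640x3 uint8, red, green, blue; 400x640 float32, m along the optical axis (not along the pixel's ray), 0 where there is no reading.
- camera_model(name): a dict with "intrinsics" (3x3 intrinsics, pixels), "cam_to_world" (4x4, takes a point from camera to world coordinates). Camera axes: x right, y up, looking along -z (the intrinsics and any distortion apply to the point x, -y, -z); pixel columns grow to the right and rows downward; lengths in m; the calibration is good to about 2 mm. A picture is of the moment at which its call begins: read the wrist's pose just before it. camera_model takes no time and is no camera call; for the wrist camera it gives the pose at the moment of the call.
- ticket.hand_in(): hands the job in; it is judged then, once.
The state is a dict: "time_s": time; "q": joint angles; "qd": joint speeds; "tau": joint torques, N m; "ee_pos": TCP position; "ee_rot": TCP orientation; "wrist_force": force on the tool from outside, world axes, zero at the start; "wrist_torque": the same for the moment, N m; "opening": finger opening in m; "grasp_force": force on a finger pad.
Only numpy, scipy, OpenCV 4.12 (cv2) and the standard library are available. Lean on these libraries where they do the work, as an engineer would, in place of code of your own. Each camera call takes 0.05 s, during which the arm holds its last target. There are 200 camera calls.

### The job

Set the grind on the hand coffee mill: turn the brass adjustment ring clockwise until the burrs touch and it stops, then back it off four clicks (15 degrees each). Then check that the mill runs: take the crank by its wooden knob and turn it clockwise one full turn, so that the knob ends where it began, and let go. Leave the things standing around it where they are.

Things in the scene. Friction and masses are not known exactly. Their poses are not given: they have to be found in the camera images.
- mill: Hand coffee mill, fixed to the worktop: a wooden box with a small drawer front on its -x side and a steel top plate; foot 116 x 250 mm (x, y), top plate 78 mm above the worktop. Origin at the centre of its underside, z up. The adjustment ring's vertical axis lies at y = +70 mm, the crank's vertical axis at y = -70 mm in its frame. A small steel block with the click pawl stands beside the ring, up to 106 mm above the worktop.
- ring_grip (a point): Centre of the grip bar of the brass adjustment ring, on the ring's axis, 122 mm above the worktop. The bar is 60 mm long, 14 mm thick and 30 mm high (its top 137 mm, its foot 107 mm above the worktop, where the ribbed disc of 72 mm diameter begins). The x axis of this point runs along the bar, z up; it turns with the ring.
- ring (a joint): Angle of the adjustment ring (rad). 0 = the burrs touch (a firm stop); it grows as the ring is turned anticlockwise seen from above (backing off), up to 2.3. Light click detents of about 0.1 N m hold it at every 15 degrees (0.262 rad) counted from the stop, so four clicks are 1.047 rad. At the start it stands some 0.5 to 1.4 rad open.
- knob_grip (a point): Centre (half-way up) of the upright dark wooden crank knob: 46 mm high, 23 mm thick, from 98 to 144 mm above the worktop, centre 121 mm. It spins freely on its pin, which stands 50 mm from the crank's axis.
- crank_axle (a point): Point on the crank's vertical axis, 98 mm above the worktop, at the mill's end opposite the ring. The knob circles it at a radius of 50 mm.
- crank (a joint): Angle of the crank (rad), growing clockwise seen from above; at the start between -1.4 and 1.4, at 0 the knob stands on the -x side (mill's frame) of the axis. It turns freely with a light drag of 0.05 N m over much more than a turn and stays where it is left.
- mug: Stoneware mug, 82 x 115 x 92 mm, loose, beside the mill on its drawer side. Bystander. Origin at the centre of its underside.
- pot: Grey pinch pot with a wooden lid, 77 mm across, 70 mm high, loose, behind the mill. Bystander. Origin at the centre of its underside.
- lemon: Lemon, 57 x 84 x 56 mm, loose, between the mill and the front of the sink. Bystander. Origin under its centre.
- scoop: Brass measuring cup with a long handle, 78 x 172 x 52 mm, loose, in front of the sink. Bystander. Origin at the centre of its underside.
- pepper_mill: Turned white pepper mill, 69 mm across, 238 mm high, loose, at the back: not the mill to be set. Bystander. Origin at the centre of its underside.
- glass: Low drinking glass, 80 mm across, 91 mm high, loose, on the draining surface. Bystander. Origin at the centre of its underside.

How it is judged:
On the way, in this order (a step that is already met when the one before it is completed fails the run):
1. the ring is closed until the burrs touch (within 0.06 rad of the stop) (value of joint ring below 0.06 rad), for 0.1 s.
2. the ring is backed off four clicks (1.047 rad, within 0.1 rad) (value of joint ring between 0.947 and 1.147 rad), for 0.2 s.
3. the crank has been turned half way round clockwise (distance of knob_grip from where it was at the start of the episode above 0.09 m and value of joint crank above 1.4 rad).
4. the crank has made one full clockwise turn, the knob within 20 mm of where it began (value of joint crank between 3 and 9.5 rad and distance of knob_grip from where it was at the start of the episode below 0.02 m), for 0.1 s.
At the end, for the whole second after the job is handed in: The ring stands four clicks (1.047 rad, within 0.1 rad) back from burr contact, the crank has made one full clockwise turn and rests with its knob within 20 mm of where it began, both let go (all of step 2 and all of step 4 and velocity of joint crank between -0.1 and 0.1 rad/s); the robot touches nothing.
It fails at once if one of the mug, pot, lemon, measuring cup, pepper mill or glass is pushed more than 30 mm (distance of any of mug, pot, lemon, scoop, pepper_mill, glass from where it was at the start of the episode above 0.03 m).
It fails at once if one of the mug, pot, measuring cup, pepper mill or glass is tipped (angle between any of mug, pot, scoop, pepper_mill, glass's own z axis and vertical above 0.4 rad).
It also fails if it takes over 64 s, if anything falls off the work surface, if the arm or the gripper's body presses on something with over 40 N, if the wrist force passes 120 N, or if a joint passes its speed limit or range.

## Working session

There is one attempt and no reset: what is moved stays moved. The work goes in short steps, Python scripts to look and compute and a tool call to move; the robot and the scene stay as the last step left them, time stands still between calls to the robot, and variables do not carry over. Pictures are saved under pics/ and viewed, at most 10 in all, crops included, and the job is handed in when it is done.

Besides the shell and the picture viewer there is one more tool, called after "Call:" as name(argument=value, ...) on one line, values as JSON. play_rows: Moves the arm, as the interface text tells. Its arguments: {"type":"object","properties":{"series":{"type":"string"}},"required":["series"]}

```bash
ls; mkdir -p pics; cat > h.py <<'E'
import numpy as np, cv2
from rig import status, camera, camera_model, ticket
def cloud(name):
    m=camera_model(name); im,d=camera(name); K=m["intrinsics"]; T=np.array(m["cam_to_world"]); K=np.array(K)
    v,u=np.mgrid[:400,:640]
    P=np.stack([(u-K[0,2])/K[0,0]*d,-(v-K[1,2])/K[1,1]*d,-d],-1)
    return im,d,P@T[:3,:3].T+T[:3,3]
def save(im,n): cv2.imwrite("pics/"+n,im[:,:,::-1])
E
python3 - <<'E'
from h import *
print(status.state())
for n in("top","scene"):
    m=camera_model(n);print(n,m)
    im,d,P=cloud(n); save(im,n+"0.png"); np.savez(n+"0.npz",im=im,d=d,P=P)
E
```

```text
pics
{'time_s': 0.0, 'q': array([ 9.45921923e-01,  1.59068763e-01,  1.59826080e+00, -1.98121719e-05,
        1.38619897e+00, -2.10111496e-01]), 'qd': array([-7.58342415e-04,  6.92976597e-05, -1.09169417e-04, -1.80766190e-03,
        5.00117419e-04, -1.22164042e-03]), 'tau': array([-5.37036394e-04, -3.95995831e+01, -3.31428981e+01, -3.39695316e-04,
        8.36240215e-03, -7.41085955e-05]), 'ee_pos': array([0.23138212, 0.52573674, 0.23829151]), 'ee_rot': array([ 2.05896284e-01,  9.78573341e-01, -8.88751020e-04, -3.83571456e-04]), 'wrist_force': array([-0.35750058, -1.10823458,  0.19642607]), 'wrist_torque': array([-0.02935125,  0.00948345,  0.0004969 ]), 'grasp_force': 0.0, 'opening': 0.08535913277304609}
top {'intrinsics': array([[518.18784676,   0.        , 315.49729009],
       [  0.        , 518.18784676, 204.56779559],
       [  0.        ,   0.        ,   1.        ]]), 'cam_to_world': array([[ 0.44248636,  0.70729671, -0.55130498, -0.54914728],
       [-0.8965893 ,  0.33640348, -0.28802834, -0.5964096 ],
       [-0.01826058,  0.62174276,  0.78300861,  1.68249128],
       [ 0.        ,  0.        ,  0.        ,  1.        ]])}
scene {'intrinsics': array([[440.51905131,   0.        , 322.96566836],
       [  0.        , 440.51905131, 198.10491353],
       [  0.        ,   0.        ,   1.        ]]), 'cam_to_world': array([[ 0.66043076,  0.41400206, -0.62644513, -0.34398479],
       [-0.75065419,  0.38478726, -0.53708198, -0.79985468],
       [ 0.01869506,  0.82494912,  0.56489772,  0.90927241],
       [ 0.        ,  0.        ,  0.        ,  1.        ]])}
```

View pics/top0.png

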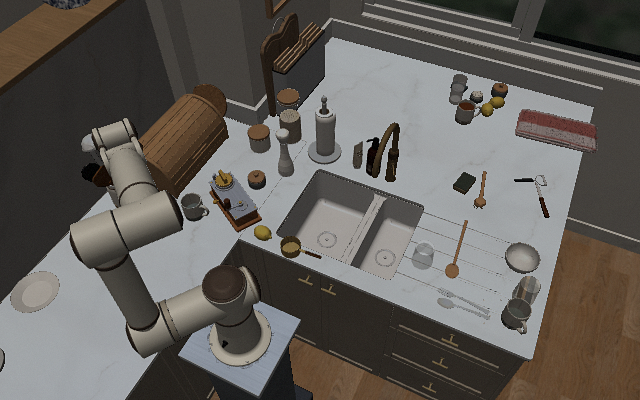

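View pics/scene0.png

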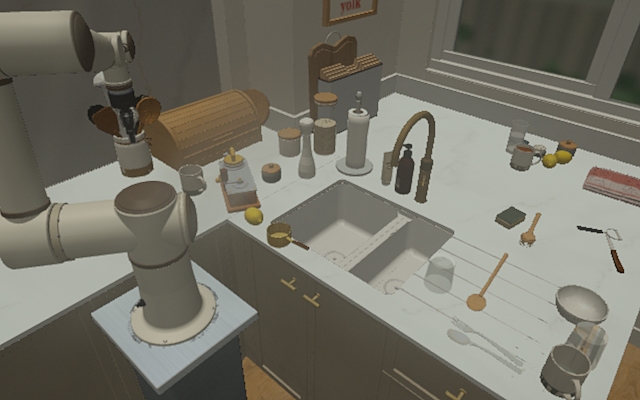

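The mill is at about (235,200) in top, with the ring at about (223,180) and the crank near (238,205). In the scene view the ring is at about (233,160). I'll crop, enlarge and measure.

```bash
python3 - <<'E'
from h import *
z=np.load("top0.npz");im,P=z["im"],z["P"]
z2=np.load("scene0.npz");im2,P2=z2["im"],z2["P"]
a=cv2.resize(im[150:250,170:290],(600,500),interpolation=cv2.INTER_CUBIC)
b=cv2.resize(im2[130:230,175:295],(600,500),interpolation=cv2.INTER_CUBIC)
c=np.hstack([a,b]);save(cv2.resize(c,(800,334)),"crop0.png")
for nm,I,Q,(r0,r1,c0,c1) in(("top",im,P,(160,235,200,270)),("scene",im2,P2,(140,215,210,270))):
    hsv=cv2.cvtColor(I,cv2.COLOR_RGB2HSV)
    m=np.zeros(I.shape[:2],bool);m[r0:r1,c0:c1]=1
    for lo,hi in((.07,.085),(.085,.1),(.1,.115),(.115,.13),(.13,.15)):
        k=m&(Q[...,2]>lo)&(Q[...,2]<hi)
        p=Q[k]
        if len(p): print(nm,lo,len(p),p.mean(0).round(3),p.min(0).round(3),p.max(0).round(3))
    k=m&(Q[...,2]>.07)&(Q[...,2]<.085)
    print(cv2.minAreaRect((Q[k][:,:2]*1000).astype(np.float32)))
    k=m&(Q[...,2]>.115)&(Q[...,2]<.15)
    for v,u in np.argwhere(k)[::3]: print((u,v),Q[v,u].round(3),hsv[v,u],end=" ")
    print()
E
```

```text
top 0.07 732 [0.471 0.303 0.079] [0.369 0.194 0.07 ] [0.635 0.444 0.085]
top 0.085 235 [0.463 0.311 0.09 ] [0.373 0.191 0.085] [0.569 0.432 0.1  ]
top 0.1 174 [0.5   0.364 0.108] [0.396 0.249 0.1  ] [0.557 0.434 0.115]
top 0.115 38 [0.466 0.338 0.122] [0.393 0.276 0.115] [0.533 0.421 0.129]
top 0.13 74 [0.467 0.338 0.139] [0.393 0.275 0.131] [0.536 0.404 0.149]
((475.33856201171875, 328.61676025390625), (248.25210571289062, 228.0905303955078), 28.356101989746094)
(np.int64(219), np.int64(170)) [0.532 0.404 0.136] [ 21 150 134] (np.int64(218), np.int64(171)) [0.522 0.401 0.141] [ 20  51 109] (np.int64(221), np.int64(171)) [0.53  0.393 0.137] [ 20 177 127] (np.int64(220), np.int64(172)) [0.519 0.389 0.145] [ 20 167 127] (np.int64(219), np.int64(173)) [0.528 0.404 0.121] [ 17 242  40] (np.int64(222), np.int64(173)) [0.515 0.376 0.149] [ 20 171 125] (np.int64(220), np.int64(174)) [0.511 0.384 0.142] [ 18 189  66] (np.int64(223), np.int64(174)) [0.524 0.381 0.131] [ 20 169 128] (np.int64(222), np.int64(175)) [0.509 0.373 0.144] [ 20 162 129] (np.int64(226), np.int64(175)) [0.533 0.374 0.1
[... 4041 characters left out ...]
] [ 27  23 122] (np.int64(223), np.int64(173)) [0.397 0.281 0.135] [19 46 95] (np.int64(226), np.int64(173)) [0.41  0.282 0.13 ] [21 49 88] (np.int64(222), np.int64(174)) [0.398 0.288 0.128] [20 41 94] (np.int64(225), np.int64(174)) [0.403 0.279 0.13 ] [21 43 94] (np.int64(221), np.int64(175)) [0.394 0.29  0.125] [24 40 89] (np.int64(224), np.int64(175)) [0.399 0.279 0.128] [20 48 96] (np.int64(220), np.int64(176)) [0.39  0.289 0.124] [ 16  89 120] (np.int64(223), np.int64(176)) [0.4   0.287 0.12 ] [19 45 97] (np.int64(226), np.int64(176)) [0.41  0.285 0.116] [21 47 92] (np.int64(223), np.int64(177)) [0.397 0.284 0.119] [21 43 95] (np.int64(223), np.int64(178)) [0.396 0.283 0.115] [21 43 96]
```

View pics/crop0.png

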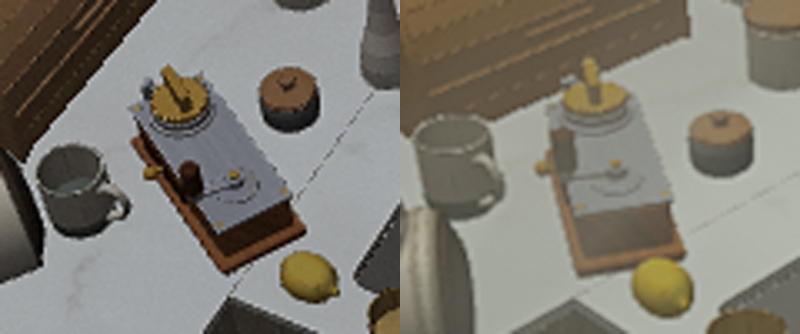

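The crop shows the bar, knob, crank arm, mug, pot and lemon clearly. The ring bar's centre is near (0.515,0.378) at about 57°, and the knob is near (0.403,0.287). I'll move above the mill for a wrist look.

Call:
play_rows(series="0 0 0 -0.05 -0.015 -0.014 0;0 0 0 -0.05 -0.015 -0.014 0;0 0 0 -0.05 -0.015 -0.014 0;0 0 0 -0.05 -0.015 -0.014 0;0 0 0 -0.05 -0.015 -0.014 0")

```text
time_s: 0.72
ee_pos: [0.4312, 0.3555, 0.3093]
ee_rot: [0.206, 0.979, -0.0, -0.0]
wrist_force: [0.5, 1.3, -0.4]
opening: 0.0852
grasp_force: 0.0
```

```bash
python3 - <<'E'
from h import *
s=status.state();print(s["ee_pos"],s["ee_rot"],s["time_s"])
print(camera_model("wrist"))
im,d,P=cloud("wrist");save(im,"w1.png");np.savez("w1.npz",im=im,d=d,P=P)
E
```

```text
[0.43118345 0.3554737  0.30931857] [ 2.05907676e-01  9.78571363e-01 -1.85518603e-04 -2.86649506e-04] 0.725
{'intrinsics': array([[331.51003498,   0.        , 319.01975105],
       [  0.        , 331.51003498, 200.86038074],
       [  0.        ,   0.        ,   1.        ]]), 'cam_to_world': array([[ 4.03295766e-01, -8.68173383e-01, -2.89184202e-01,
         3.56770367e-01],
       [ 9.15069620e-01,  3.82510170e-01,  1.27802814e-01,
         3.87897915e-01],
       [-3.39103459e-04, -3.16166012e-01,  9.48703820e-01,
         4.44465127e-01],
       [ 0.00000000e+00,  0.00000000e+00,  0.00000000e+00,
         1.00000000e+00]])}
```

View pics/w1.png

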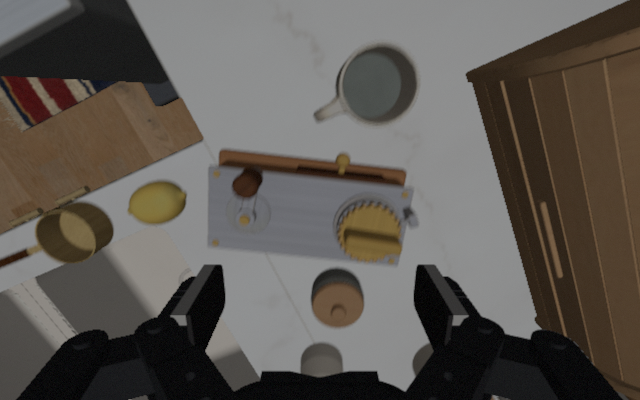

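The wrist view shows the whole mill: plate corners at about (210,168), (412,186), (397,264) and (209,247); knob at (247,182); axle nut at (245,219); bar at (372,242). I'll cast rays onto the known heights.

```bash
cat >> h.py <<'E'
def rayz(m,u,v,z):
    K=m["intrinsics"];T=m["cam_to_world"]
    r=T[:3,:3]@np.array([(u-K[0,2])/K[0,0],-(v-K[1,2])/K[1,1],-1.]);return T[:3,3]+r*(z-T[2,3])/r[2]
E
python3 - <<'E'
from h import *
m=camera_model("wrist")
Z=np.load("w1.npz");im,d,P=Z["im"],Z["d"],Z["P"]
hsv=cv2.cvtColor(im,cv2.COLOR_RGB2HSV)
c=[rayz(m,*p,.078) for p in((210,168),(412,186),(397,264),(209,247))]
print(np.round(c,3))
def sel(r0,r1,c0,c1,lo,hi):
    k=np.zeros(d.shape,bool);k[r0:r1,c0:c1]=1
    k&=(P[...,2]>lo)&(P[...,2]<hi);return P[k],k
p,k=sel(150,280,195,420,.072,.084);print("plate",len(p),cv2.minAreaRect((p[:,:2]*1e3).astype(np.float32)))
p,k=sel(195,280,325,425,.130,.145);print("bar",len(p),p.mean(0).round(4),cv2.minAreaRect((p[:,:2]*1e3).astype(np.float32)))
p,k=sel(190,280,325,425,.1,.112);print("disc",len(p),p.mean(0).round(4),cv2.minEnclosingCircle((p[:,:2]*1e3).astype(np.float32)))
p,k=sel(150,215,220,275,.135,.155);print("knob",len(p),p.mean(0).round(4),cv2.minEnclosingCircle((p[:,:2]*1e3).astype(np.float32)))
p,k=sel(205,235,225,265,.09,.125);print("hub",len(p),p.mean(0).round(4),p.max(0))
for n,r in(("mug",(30,130,310,420)),("pot",(265,330,305,365)),("lemon",(175,225,125,190))):
    p,k=sel(*r,.03,.1);print(n,p.mean(0).round(3),cv2.minAreaRect((p[:,:2]*1e3).astype(np.float32)),p[:,2].max())
p,k=sel(200,230,395,425,.09,.12);print("pawl",len(p),p.mean(0).round(4),p.max(0))
E
```

```text
[[0.389 0.237 0.078]
 [0.503 0.439 0.078]
 [0.592 0.389 0.078]
 [0.475 0.186 0.078]]
plate 11001 ((480.968994140625, 319.3651123046875), (236.11129760742188, 102.37620544433594), 59.77470397949219)
bar 780 [0.5142 0.3799 0.1362] ((515.7789916992188, 379.74578857421875), (59.2090950012207, 13.966358184814453), 56.53862380981445)
disc 2023 [0.5095 0.386  0.1065] ((515.5902709960938, 389.73480224609375), 45.26034927368164)
knob 530 [0.4052 0.291  0.1427] ((406.0341491699219, 289.67816162109375), 12.404778480529785)
hub 332 [0.4442 0.2613 0.099 ] [0.45598724 0.27251428 0.10426845]
mug [0.376 0.448 0.065] ((369.3963928222656, 435.1797790527344), (105.68749237060547, 80.36658477783203), 63.812461853027344) 0.09455417275379113
pot [0.618 0.301 0.052] ((624.10498046875, 298.7060546875), (73.45694732666016, 72.94760131835938), 44.52408981323242) 0.0718442751814477
lemon [0.395 0.147 0.047] ((394.64691162109375, 139.22537231445312), (69.27766418457031, 60.90026092529297), 46.65446472167969) 0.05736016278698303
pawl 333 [0.5181 0.4224 0.1038] [0.52861528 0.434995   0.10902376]
```

The measurements agree. The axis runs at 59.8°, the ring centre is (0.5155,0.3797), and the axle is (0.445,0.259). The knob is at (0.406,0.290), 50 mm from the axle. I'll go above the ring and turn the jaws across the bar (closing line at 146.5°).

Call:
play_rows(series="0 0 0 -0.0337 0.028 0 0;0 0 0 -0.0337 0.028 0 0;0 0 -0.175 0 0 0.02 0;0 0 -0.175 0 0 0.02 0;0 0 -0.175 0 0 0.02 0")

```text
time_s: 1.4
ee_pos: [0.5142, 0.3809, 0.2478]
ee_rot: [-0.058, 0.998, -0.0, -0.001]
wrist_force: [-0.2, 0.1, 0.4]
opening: 0.0855
grasp_force: 0.0
```

Call:
play_rows(series="0 0 -0.175 0 0 0.02 0;0 0 -0.175 0 0 0 0;0 0 -0.175 0 0 0 0;0 0 -0.175 0 0 0 0;0 0 -0.175 0 0 0 0")

```text
time_s: 2.02
ee_pos: [0.5141, 0.381, 0.2285]
ee_rot: [-0.475, 0.88, 0.0, -0.001]
wrist_force: [1.5, -0.5, 0.8]
opening: 0.0856
grasp_force: 0.0
```

```bash
cat >> h.py <<'E'
from scipy.spatial.transform import Rotation as R
def pose():
    s=status.state();M=R.from_quat(s["ee_rot"]).as_matrix()
    print("t",s["time_s"],"pos",s["ee_pos"].round(4),"ydeg",np.degrees(np.arctan2(M[1,1],M[0,1])).round(2),"zaxis",M[:,2].round(4),"F",s["wrist_force"].round(1),"T",s["wrist_torque"].round(2),"open",round(s["opening"],4),"g",s["grasp_force"],"q",s["q"].round(2))
    return s,M
E
python3 - <<'E'
from h import *
s,M=pose()
im,d,P=cloud("wrist");save(im,"w2.png")
k=np.zeros(d.shape,bool);k[60:330,170:470]=1;k&=(P[...,2]>.130)&(P[...,2]<.145)
p=P[k&(np.hypot(P[...,0]-.515,P[...,1]-.38)<.045)];r=cv2.minAreaRect((p[:,:2]*1e3).astype(np.float32));print(len(p),p.mean(0),r)
t=np.array([.5155,.3797,.118])-s["ee_pos"];print("tool delta",M.T@t)
E
```

```text
t 2.025 pos [0.5141 0.381  0.2285] ydeg 146.78 zaxis [-1.1e-03 -5.0e-04 -1.0e+00] F [ 1.5 -0.5  0.8] T [0.02 0.06 0.04] open 0.0856 g 0.0 q [ 0.45  0.33  1.41  0.    1.4  -2.11]
1442 [0.51462222 0.37682283 0.13668014] ((515.8778076171875, 378.68353271484375), (59.173606872558594, 13.948955535888672), 57.081668853759766)
tool delta [ 0.00016166 -0.00194946  0.11054653]
```

Call:
play_rows(series="0 0 0 0.0005 -0.0025 0.03 0;0 0 0 0 0 0.03 0;0 0 0 0 0 0.03 0;0 0 0 0 0 0.02 0;0 0 0 0 0 0 0")

```text
time_s: 2.7
ee_pos: [0.5151, 0.3786, 0.1172]
ee_rot: [-0.472, 0.881, 0.0, -0.002]
wrist_force: [0.2, 0.4, 0.7]
opening: 0.0851
grasp_force: 0.0
```

Call:
play_rows(series="0 0 0 0 0 0 255;0 0 0 0 0 0 255;0 0 0 0 0 0 255;0 0 0 0 0 0 255;0 0 0 0 0 0 255")

```text
time_s: 3.32
ee_pos: [0.5165, 0.3793, 0.12]
ee_rot: [-0.473, 0.881, 0.0, 0.0]
wrist_force: [-2.1, -0.5, 4.1]
opening: 0.0129
grasp_force: 59.3
```

```bash
python3 -c "
from h import *;pose()"
```

```text
t 3.325 pos [0.5165 0.3793 0.12  ] ydeg 146.44 zaxis [ 4.e-04  4.e-04 -1.e+00] F [-2.1 -0.5  4.1] T [-0.    0.18 -0.04] open 0.0129 g 59.27845895290375 q [ 0.45  0.43  1.5   0.    1.2  -2.11]
```

Gripped. Turning clockwise means a positive turn about tool z, in small rows.

Call:
play_rows(series="0 0 0.08 0 0 0 255;0 0 0.08 0 0 0 255;0 0 0.08 0 0 0 255;0 0 0.08 0 0 0 255;0 0 0.08 0 0 0 255")

```text
time_s: 3.95
ee_pos: [0.5164, 0.3794, 0.12]
ee_rot: [-0.287, 0.958, 0.0, 0.0]
wrist_force: [-2.6, 1.2, 3.1]
opening: 0.0127
grasp_force: 59.3
```

```bash
python3 -c "
from h import *;pose()"
```

```text
t 3.95 pos [0.5164 0.3794 0.12  ] ydeg 123.4 zaxis [ 3.e-04  4.e-04 -1.e+00] F [-2.6  1.2  3.1] T [0.01 0.38 0.06] open 0.0127 g 59.33857262134552 q [ 0.45  0.43  1.5   0.    1.2  -1.71]
```

Call:
play_rows(series="0 0 0.06 0 0 0 255;0 0 0.06 0 0 0 255")

```text
time_s: 4.2
ee_pos: [0.5164, 0.3794, 0.12]
ee_rot: [-0.23, 0.973, 0.0, 0.0]
wrist_force: [-1.8, -0.0, 4.3]
opening: 0.0131
grasp_force: 59.4
```

```bash
python3 -c "
from h import *;pose()"
```

```text
t 4.2 pos [0.5164 0.3794 0.12  ] ydeg 116.55 zaxis [ 3.e-04  5.e-04 -1.e+00] F [-1.8 -0.   4.3] T [-0.03  0.3  -0.02] open 0.0131 g 59.3898868560791 q [ 0.45  0.43  1.5   0.    1.2  -1.59]
```

Call:
play_rows(series="0 0 0.06 0 0 0 255;0 0 0.06 0 0 0 255")

```text
time_s: 4.45
ee_pos: [0.5163, 0.3795, 0.12]
ee_rot: [-0.171, 0.985, 0.0, 0.0]
wrist_force: [-2.6, 0.2, 4.0]
opening: 0.0124
grasp_force: 59.5
```

```bash
python3 -c "
from h import *;pose()"
```

```text
t 4.45 pos [0.5163 0.3795 0.12  ] ydeg 109.69 zaxis [ 2.e-04  5.e-04 -1.e+00] F [-2.6  0.2  4. ] T [-0.04  0.29  0.06] open 0.0124 g 59.528276324272156 q [ 0.45  0.43  1.5   0.    1.2  -1.47]
```

Call:
play_rows(series="0 0 0.06 0 0 0 255;0 0 0.06 0 0 0 255")

```text
time_s: 4.7
ee_pos: [0.5163, 0.3795, 0.12]
ee_rot: [-0.111, 0.994, 0.0, 0.0]
wrist_force: [-2.0, 0.3, 2.8]
opening: 0.0129
grasp_force: 59.3
```

```bash
python3 -c "
from h import *;pose()"
```

```text
t 4.7 pos [0.5163 0.3795 0.12  ] ydeg 102.8 zaxis [ 2.e-04  6.e-04 -1.e+00] F [-2.   0.3  2.8] T [ 0.07  0.31 -0.01] open 0.0129 g 59.2639285326004 q [ 0.45  0.43  1.5   0.    1.2  -1.35]
```

Call:
play_rows(series="0 0 0.06 0 0 0 255;0 0 0.06 0 0 0 255")

```text
time_s: 4.95
ee_pos: [0.5164, 0.3795, 0.12]
ee_rot: [-0.053, 0.999, -0.0, 0.0]
wrist_force: [-2.3, -0.2, 3.7]
opening: 0.0132
grasp_force: 73.8
```

```bash
python3 -c "
from h import *;pose()"
```

```text
t 4.95 pos [0.5164 0.3795 0.12  ] ydeg 96.12 zaxis [ 6.e-04 -1.e-04 -1.e+00] F [-2.3 -0.2  3.7] T [0.04 0.4  1.77] open 0.0132 g 73.8301889738068 q [ 0.45  0.43  1.5  -0.    1.2  -1.23]
```

Call:
play_rows(series="0 0 0.06 0 0 0 255;0 0 0.06 0 0 0 255")

```text
time_s: 5.2
ee_pos: [0.518, 0.3798, 0.1204]
ee_rot: [0.006, 1.0, 0.0, 0.003]
wrist_force: [3.4, 1.9, 3.2]
opening: 0.0132
grasp_force: 134.8
```

```bash
python3 -c "
from h import *;pose()"
```

```text
t 5.2 pos [0.518  0.3798 0.1204] ydeg 89.36 zaxis [ 5.5e-03  5.0e-04 -1.0e+00] F [3.4 1.9 3.2] T [ 0.24 -0.76  1.82] open 0.0132 g 134.76391194504686 q [ 0.45  0.43  1.5  -0.    1.2  -1.11]
```

The stop came at a closing line of about 96°: the torque rose to 1.8 N m, after which the pads slipped on the bar. I'll release here and measure the stopped bar from above.

Call:
play_rows(series="0 0 0 0 0 0 0;0 0 0 0 0 0 0;0 0 0 0 0 0 0;0 0 0 0 0 -0.05 0;0 0 0 0 0 -0.05 0")

```text
time_s: 5.82
ee_pos: [0.5158, 0.3787, 0.2197]
ee_rot: [0.007, 1.0, -0.0, -0.001]
wrist_force: [1.1, 0.7, 0.2]
opening: 0.0857
grasp_force: 0.0
```

```bash
cat >> h.py <<'E'
def bar(n):
    s,M=pose();im,d,P=cloud("wrist");save(im,n)
    k=(P[...,2]>.130)&(P[...,2]<.145)&(np.hypot(P[...,0]-.516,P[...,1]-.379)<.04)
    p=(P[k][:,:2]*1e3).astype(np.float32);r=cv2.minAreaRect(p);a=cv2.fitEllipse(cv2.convexHull(p)) 
    l=cv2.fitLine(p,cv2.DIST_L2,0,.01,.01).ravel();print(len(p),r,"pca deg",np.degrees(np.arctan2(l[1],l[0])))
E
python3 -c "
from h import *;bar('w3.png')"
```

```text
t 5.825 pos [0.5158 0.3787 0.2197] ydeg 89.14 zaxis [-1.9e-03 -8.0e-04 -1.0e+00] F [1.1 0.7 0.2] T [-0.   -0.01  0.02] open 0.0857 g 0.0 q [ 0.44  0.34  1.42  0.    1.38 -1.11]
1558 ((515.6222534179688, 379.3695373535156), (59.332027435302734, 14.142218589782715), 9.698931694030762) pca deg 9.756189
```

The bar now stands at 9.7° with its centre at (0.5156,0.3794), 47° clockwise of the start, which fits the torque rise. I'll regrasp it squarely and turn it +60°.

Call:
play_rows(series="0 0 -0.185 0 0 0.03 0;0 0 0 0 0.0005 0.03 0;0 0 0 0 0 0.03 0;0 0 0 0 0 0.012 0;0 0 0 0 0 0 0")

```text
time_s: 6.5
ee_pos: [0.5159, 0.3794, 0.1167]
ee_rot: [-0.085, 0.996, -0.0, -0.001]
wrist_force: [-0.7, 0.1, 0.5]
opening: 0.0853
grasp_force: 0.0
```

Call:
play_rows(series="0 0 0 0 0 0 255;0 0 0 0 0 0 255;0 0 0 0 0 0 255;0 0 0 0 0 0 255;0 0 0 0 0 0 255")

```text
time_s: 7.12
ee_pos: [0.5165, 0.3796, 0.1178]
ee_rot: [-0.085, 0.996, -0.0, 0.0]
wrist_force: [-0.2, -2.2, 2.5]
opening: 0.013
grasp_force: 59.1
```

```bash
python3 -c "
from h import *;pose()"
```

```text
t 7.125 pos [0.5165 0.3796 0.1178] ydeg 99.76 zaxis [ 5.e-04 -1.e-04 -1.e+00] F [-0.2 -2.2  2.5] T [-0.18  0.1   0.08] open 0.013 g 59.09778892993927 q [ 0.45  0.44  1.5  -0.    1.2  -1.3 ]
```

Call:
play_rows(series="0 0 0.03 0 0 0 255;0 0 0 0 0 0 255")

```text
time_s: 7.38
ee_pos: [0.5165, 0.3796, 0.1179]
ee_rot: [-0.071, 0.997, -0.0, 0.0]
wrist_force: [-1.4, -2.6, 5.0]
opening: 0.0128
grasp_force: 61.8
```

```bash
python3 -c "
from h import *;pose()"
```

```text
t 7.375 pos [0.5165 0.3796 0.1179] ydeg 98.11 zaxis [ 8.e-04 -4.e-04 -1.e+00] F [-1.4 -2.6  5. ] T [-0.32  0.24  1.02] open 0.0128 g 61.779112815856934 q [ 0.45  0.44  1.5  -0.    1.2  -1.27]
```

That confirms the stop: 1 N m for 0.03 rad of push. Now back off -1.077 in total.

Call:
play_rows(series="0 0 -0.108 0 0 0 255;0 0 -0.108 0 0 0 255;0 0 -0.108 0 0 0 255;0 0 -0.108 0 0 0 255;0 0 -0.108 0 0 0 255")

```text
time_s: 8.0
ee_pos: [0.5165, 0.3796, 0.1178]
ee_rot: [-0.335, 0.942, 0.0, 0.0]
wrist_force: [-2.0, -2.3, 6.2]
opening: 0.0129
grasp_force: 59.6
```

Call:
play_rows(series="0 0 -0.108 0 0 0 255;0 0 -0.108 0 0 0 255;0 0 -0.108 0 0 0 255;0 0 -0.108 0 0 0 255;0 0 -0.106 0 0 0 255")

```text
time_s: 8.62
ee_pos: [0.5166, 0.3795, 0.1179]
ee_rot: [-0.573, 0.82, -0.0, 0.0]
wrist_force: [-0.2, -2.0, 5.6]
opening: 0.0131
grasp_force: 59.6
```

Call:
play_rows(series="0 0 0 0 0 0 255;0 0 0 0 0 0 255;0 0 0 0 0 0 0;0 0 0 0 0 0 0;0 0 0 0 0 0 0")

```text
time_s: 9.25
ee_pos: [0.5161, 0.3796, 0.1169]
ee_rot: [-0.572, 0.82, 0.0, -0.0]
wrist_force: [-0.1, -0.3, 0.5]
opening: 0.0669
grasp_force: 0.0
```

Call:
play_rows(series="0 0 0 0 0 -0.05 0;0 0 0 0 0 -0.05 0;0 0 0 0 0 0 0")

```text
time_s: 9.62
ee_pos: [0.519, 0.3811, 0.2233]
ee_rot: [-0.572, 0.82, -0.001, 0.005]
wrist_force: [0.3, -0.7, 0.1]
opening: 0.0852
grasp_force: 0.0
```

```bash
python3 -c "
from h import *;bar('w4.png')"
```

```text
t 9.625 pos [0.519  0.3811 0.2233] ydeg 159.79 zaxis [ 0.0096  0.0047 -0.9999] F [ 0.3 -0.7  0.1] T [0.05 0.01 0.03] open 0.0852 g 0.0 q [ 0.45  0.34  1.42  0.    1.38 -2.34]
1514 ((516.007080078125, 378.5115966796875), (59.55895233154297, 14.039688110351562), 69.8221664428711) pca deg 70.00488
```

The ring is backed off 60.1°, which is four clicks. Next I'll go above the knob.

Call:
play_rows(series="0 0 0 0.03 0.018 0 0;0 0 0 0.03 0.018 0 0;0 0 0 0.03 0.018 0 0;0 0 0 0.03 0.018 0 0;0 0 0 0 0 0 0")

```text
time_s: 10.3
ee_pos: [0.4048, 0.2907, 0.215]
ee_rot: [-0.572, 0.82, 0.001, -0.002]
wrist_force: [-0.4, 0.3, 0.3]
opening: 0.0855
grasp_force: 0.0
```

```bash
python3 - <<'E'
from h import *
s,M=pose();im,d,P=cloud("wrist");save(im,"w5.png")
k=(P[...,2]>.138)&(P[...,2]<.150)&(np.hypot(P[...,0]-.406,P[...,1]-.29)<.03)
p=(P[k][:,:2]*1e3).astype(np.float32);print(len(p),P[k].mean(0),cv2.minEnclosingCircle(p),cv2.minAreaRect(p))
k=(P[...,2]>.094)&(P[...,2]<.108)&(np.hypot(P[...,0]-.445,P[...,1]-.259)<.015)
p=P[k];print("hub",len(p),p.mean(0),p[p[:,2]>.1].mean(0))
c=np.array([.406,.2897,.121]);print(M.T@(c-s["ee_pos"]))
E
```

```text
t 10.3 pos [0.4048 0.2907 0.215 ] ydeg 159.77 zaxis [-0.0041 -0.0016 -1.    ] F [-0.4  0.3  0.3] T [-0.   -0.01  0.02] open 0.0855 g 0.0 q [ 0.38 -0.02  1.83  0.    1.33 -2.41]
970 [0.4052737  0.28676195 0.14298137] ((406.120849609375, 288.186767578125), 12.677957534790039) ((405.6314392089844, 288.1925048828125), (24.021883010864258, 23.90671730041504), 68.48881530761719)
hub 701 [0.44311037 0.25867649 0.09909419] [0.44505833 0.25793495 0.10320306]
[ 0.00023689 -0.00174546  0.09401015]
```

View pics/w5.png

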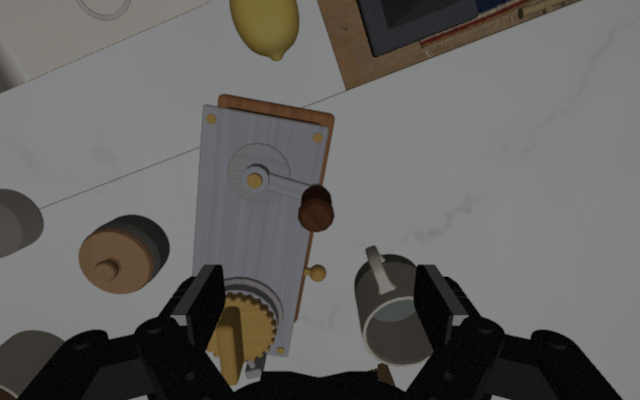

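The knob at (316,208) and the axle nut at (255,180) are both clear, and they agree with the estimates: knob (0.406,0.289), axle (0.445,0.258). Descend and grip.

Call:
play_rows(series="0 0 0 0.001 -0.0015 0.03 0;0 0 0 0 0 0.03 0;0 0 0 0 0 0.03 0;0 0 0 0 0 0.003 0;0 0 0 0 0 0 0")

```text
time_s: 10.98
ee_pos: [0.409, 0.2908, 0.1247]
ee_rot: [-0.572, 0.82, -0.0, 0.0]
wrist_force: [0.2, 0.1, -1.0]
opening: 0.0853
grasp_force: 0.0
```

Call:
play_rows(series="0 0 0 0 0 0 255;0 0 0 0 0 0 255;0 0 0 0 0 0 255;0 0 0 0 0 0 255;0 0 0 0 0 0 255")

```text
time_s: 11.6
ee_pos: [0.408, 0.2911, 0.125]
ee_rot: [-0.572, 0.82, 0.001, 0.0]
wrist_force: [-5.0, 2.1, 7.2]
opening: 0.022
grasp_force: 58.6
```

```bash
python3 - <<'E'
from h import *
s,M=pose()
a=np.array([.445,.2583]);k=np.array([.406,.289])
v=k-a;v*=.05/np.linalg.norm(v);th=np.arctan2(v[1],v[0])
n=25;ang=th-np.arange(n+1)*2*np.pi/n
w=.05*np.c_[np.cos(ang),np.sin(ang),0*ang]
dl=(np.diff(w,axis=0)@M)*1000
for i,r in enumerate(dl): print(i,r[:2].round(1))
E
```

```text
t 11.6 pos [0.408  0.2911 0.125 ] ydeg 159.8 zaxis [-5.0e-04  1.4e-03 -1.0e+00] F [-5.   2.1  7.2] T [0.43 0.73 0.01] open 0.022 g 58.5569972819394 q [ 0.38  0.09  1.91  0.    1.14 -2.41]
0 [-11.3  -5.3]
1 [-9.7 -8. ]
2 [ -7.4 -10.1]
3 [ -4.6 -11.7]
4 [ -1.6 -12.4]
5 [  1.6 -12.4]
6 [  4.6 -11.7]
7 [  7.4 -10.1]
8 [ 9.7 -8. ]
9 [11.3 -5.3]
10 [12.3 -2.3]
11 [12.5  0.8]
12 [11.9  3.9]
13 [10.6  6.7]
14 [8.6 9.1]
15 [ 6. 11.]
16 [ 3.1 12.1]
17 [-0.  12.5]
18 [-3.1 12.1]
19 [-6. 11.]
20 [-8.6  9.1]
21 [-10.6   6.7]
22 [-11.9   3.9]
23 [-12.5   0.8]
24 [-12.3  -2.4]
```

Call:
play_rows(series="0 0 0 -0.0113 -0.0053 0 255;0 0 0 -0.0097 -0.008 0 255;0 0 0 -0.0074 -0.0101 0 255;0 0 0 -0.0046 -0.0117 0 255;0 0 0 -0.0016 -0.0124 0 255")

```text
time_s: 12.22
ee_pos: [0.4658, 0.3056, 0.1248]
ee_rot: [-0.572, 0.82, -0.001, -0.001]
wrist_force: [-4.8, -6.2, 8.7]
opening: 0.0229
grasp_force: 59.0
```

```bash
python3 -c "
from h import *;pose()"
```

```text
t 12.225 pos [0.4658 0.3056 0.1248] ydeg 159.83 zaxis [-0.     -0.0024 -1.    ] F [-4.8 -6.2  8.7] T [-1.03  0.79 -0.  ] open 0.0229 g 58.98867703323958 q [ 0.36  0.23  1.75 -0.    1.16 -2.42]
```

Call:
play_rows(series="0 0 0 0.0016 -0.0124 0 255;0 0 0 0.0046 -0.0117 0 255;0 0 0 0.0074 -0.0101 0 255;0 0 0 0.0097 -0.008 0 255;0 0 0 0.0113 -0.0053 0 255")

```text
time_s: 12.85
ee_pos: [0.4967, 0.2575, 0.1248]
ee_rot: [-0.572, 0.82, 0.001, -0.001]
wrist_force: [-11.0, 2.8, 10.4]
opening: 0.0227
grasp_force: 59.4
```

Call:
play_rows(series="0 0 0 0.0123 -0.0023 0 255;0 0 0 0.0125 0.0008 0 255;0 0 0 0.0119 0.0039 0 255;0 0 0 0.0106 0.0067 0 255;0 0 0 0.0086 0.0091 0 255")

```text
time_s: 13.48
ee_pos: [0.4619, 0.2113, 0.125]
ee_rot: [-0.572, 0.82, -0.001, 0.001]
wrist_force: [0.5, 3.1, 5.5]
opening: 0.0223
grasp_force: 58.8
```

```bash
python3 -c "
from h import *;pose()"
```

```text
t 13.475 pos [0.4619 0.2113 0.125 ] ydeg 159.78 zaxis [ 2.6e-03  6.0e-04 -1.0e+00] F [0.5 3.1 5.5] T [ 0.68 -0.05  0.06] open 0.0223 g 58.782303753287124 q [ 0.19  0.11  1.89  0.    1.14 -2.6 ]
```

Call:
play_rows(series="0 0 0 0.006 0.011 0 255;0 0 0 0.0031 0.0121 0 255;0 0 0 0 0.0125 0 255;0 0 0 -0.0031 0.0121 0 255;0 0 0 -0.006 0.011 0 255")

```text
time_s: 14.1
ee_pos: [0.4053, 0.2303, 0.1249]
ee_rot: [-0.572, 0.82, -0.001, -0.001]
wrist_force: [-2.0, -3.9, 9.8]
opening: 0.0224
grasp_force: 59.2
```

Call:
play_rows(series="0 0 0 -0.0086 0.0091 0 255;0 0 0 -0.0106 0.0067 0 255;0 0 0 -0.0119 0.0039 0 255;0 0 0 -0.0125 0.0008 0 255;0 0 0 -0.0123 -0.0024 0 255")

```text
time_s: 14.72
ee_pos: [0.4075, 0.2908, 0.1249]
ee_rot: [-0.572, 0.82, 0.0, -0.001]
wrist_force: [-2.8, -0.3, 9.7]
opening: 0.0226
grasp_force: 59.1
```

Call:
play_rows(series="0 0 0 0 0 0 255;0 0 0 0 0 0 255")

```text
time_s: 14.98
ee_pos: [0.408, 0.2911, 0.125]
ee_rot: [-0.572, 0.82, 0.0, 0.0]
wrist_force: [-3.1, 3.7, 8.4]
opening: 0.0224
grasp_force: 59.1
```

```bash
python3 -c "
from h import *;pose()"
```

```text
t 14.975 pos [0.408  0.2911 0.125 ] ydeg 159.82 zaxis [ 0.      0.0012 -1.    ] F [-3.1  3.7  8.4] T [0.55 0.46 0.01] open 0.0224 g 59.12876876110431 q [ 0.38  0.09  1.91  0.    1.14 -2.41]
```

The TCP is back to within 1 mm of where it gripped the knob. Release, rise and check.

Call:
play_rows(series="0 0 0 0 0 0 0;0 0 0 0 0 0 0;0 0 0 0 0 0 0;0 0 0 0 0 0 0;0 0 0 0 0 0 0")

```text
time_s: 15.6
ee_pos: [0.4083, 0.2903, 0.1242]
ee_rot: [-0.572, 0.82, -0.0, -0.0]
wrist_force: [1.2, 0.6, -0.2]
opening: 0.0855
grasp_force: 0.0
```

Call:
play_rows(series="0 0 0 0 0 -0.03 0;0 0 0 0 0 -0.04 0;0 0 0 0 0 -0.04 0;0 0 0 0 0 0 0;0 0 0 0 0 0 0")

```text
time_s: 16.23
ee_pos: [0.408, 0.2902, 0.2336]
ee_rot: [-0.572, 0.82, 0.0, -0.0]
wrist_force: [-0.3, -0.0, -0.8]
opening: 0.0855
grasp_force: 0.0
```

```bash
python3 - <<'E'
from h import *
s,M=pose();im,d,P=cloud("wrist");save(im,"w6.png")
k=(P[...,2]>.138)&(P[...,2]<.150)&(np.hypot(P[...,0]-.406,P[...,1]-.29)<.03)
p=(P[k][:,:2]*1e3).astype(np.float32);print("knob",len(p),cv2.minEnclosingCircle(p))
bar("w7.png")
E
```

```text
t 16.225 pos [0.408  0.2902 0.2336] ydeg 159.8 zaxis [-9.e-04 -4.e-04 -1.e+00] F [-0.3 -0.  -0.8] T [ 0.06 -0.02  0.01] open 0.0855 g 0.0 q [ 0.38 -0.03  1.81 -0.    1.37 -2.41]
knob 833 ((407.2641906738281, 290.1747741699219), 12.480302810668945)
t 16.275 pos [0.4076 0.2901 0.233 ] ydeg 159.8 zaxis [-2.1e-03 -9.0e-04 -1.0e+00] F [ 0.6  0.4 -0.2] T [ 0.05 -0.04  0.03] open 0.0854 g 0.0 q [ 0.38 -0.03  1.81 -0.    1.37 -2.41]
1012 ((515.580078125, 377.8988037109375), (59.67290496826172, 14.463829040527344), 69.37609100341797) pca deg 70.190315
```

View pics/w6.png

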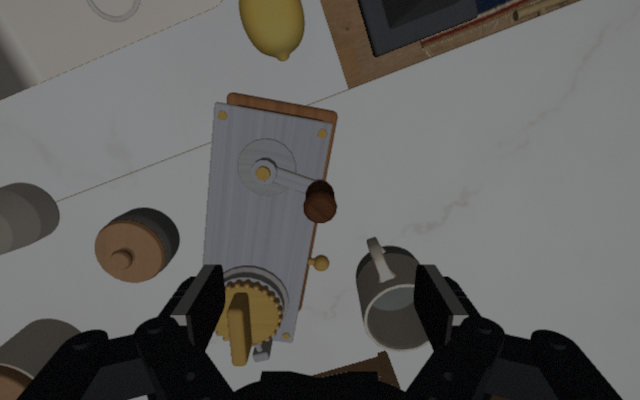

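The knob (320,202) is back about 2 mm from where it began, the ring bar is still at 70°, and the mug, pot and lemon haven't moved. The gripper is clear, so I'm handing in.

```bash
python3 -c "
from rig import ticket;print(ticket.hand_in())"
```

```text
the job is handed in; nothing more can be done
None
```

The job is handed in with no verdict returned: I closed the ring to the stop and backed it off four clicks (60° measured), turned the crank one full turn clockwise with the knob back about 2 mm from its start, and let go of everything after about 16 s.

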